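# Free the spice grinder's stuck pin and hold its bayonet lid at the pulse position

### The arm

A 6-joint arm with a two-finger parallel gripper is mounted at the origin on the work surface. World frame = base frame: x ahead of the robot, y to its left, z up, the work surface at z = 0. Lengths are in mm, angles in rad, forces in N, time in s.
With the tool pointing down it reaches from about 350 to 875 mm from the base axis. Payload 4.2 kg.
Tool frame: the origin (TCP) lies between the finger pads, 19 mm behind the fingertips; this is the grasp point; z points along the fingers, y is the direction in which the jaws open and shut (so a half turn about z gives the same grasp; the last joint's range is limited). The gripper opens to 85 mm and grips with 20 to 120 N. Pads are 22 mm wide; open, the fingers measure 114 mm over their backs; the gripper's body (76 mm by 85 mm) begins 54 mm behind the grasp point. The pads swing forward as they close: fully open they stand 13 mm farther back than shut.
Start: joints at [-1.029, 0.385, 0.008, 0, -1.194, -0.259], TCP at [174.42, -600.148, 250.012] pointing down, gripper open.
Joint ranges: [-3.14, 3.14], [-1.21, 2.06], [-1.07, 1.41], [-3.16, 2.05], [-2.99, -0.16], [-3.1, 3.1]. Speed limits (rad/s): [2.79, 2.79, 3.14, 3.14, 3.14, 3.14].

### API

Orientations are given as a unit quaternion [x, y, z, w].
In Python, from bench import arm gives the robot as it stands.
- The arm moves only by the tool move_arm, never from a script. Its argument "moves" is a list of rows, each an object with "gripper": the gripper's target within -1 to 1 (fully open at 1, half-way at 0, shut at -1); "xyz": the shift along the tool's x, y, z in cm, a list of three; "angular": the turn, a rotation vector about the tool's x, y, z in rad, a list of three. In form: [{"gripper": gripper, "xyz": [dx, dy, dz], "angular": [wx, wy, wz]}, ...]. A call has 1 to 10 rows; each row is the pose to reach, as a shift and turn from the pose commanded when the call began, along the tool's axes at that moment; what a row does not reach only later rows make up. A row lasts 1/8 s, in which the tool goes at most 62.5 mm and 10.7 degrees, less where a joint would pass 70% of its speed; a pose out of reach is approached as far as the arm can. A call with a gripper value outside its range is refused whole. The fingers move at their own pace and stop on an object; the grip force is fixed at half the most. Time passes only in rows, so rows that repeat a pose let the fingers close. It gives the time, the measured TCP pose, the force and the opening at its end, in the units of the state.
- arm.read_state(): the state, without advancing time (a new reading comes with each control period).
- arm.get_image(name): name is "side" or "top"; returns (picture, depth): 480x640x3 uint8, blue, green, red; 480x640 float32, mm along the optical axis (not along the pixel's ray), 0 where there is no reading.
- arm.get_calibration(name): a dict with "camera_matrix" (3x3 intrinsics, pixels), "R" (3x3) and "t" (3): a world point X has camera coordinates R X + t. Camera axes: x right, y down, z forward; pixel columns grow to the right and rows downward; lengths in mm; the calibration is good to about 2 mm. A picture is of the moment at which its call begins. get_calibration takes no time and is no camera call.
- arm.job_done(): hands the job in, once; it reports no verdict.
The state is a dict: "clock": time; "joints": joint angles; "joint_vel": joint speeds; "joint_efforts": joint torques, N m; "position": TCP position; "ee_rot": TCP orientation; "contact_force": force on the tool from outside, world axes, zero at the start; "wrist_torque": the same for the moment, N m; "gripper_width": finger opening in mm.
Only numpy, scipy, OpenCV 4.12 (cv2) and the standard library are available. Lean on these libraries where they do the work, as an engineer would, in place of code of your own. Each camera call takes 0.05 s, during which the arm holds its last target. There are 200 camera calls.

### The job

The pin on the spice grinder's collar has popped up and stuck: knock it down level with the collar with the upright pounder (not with the gripper or the lid), then stand the pounder back on the counter clear of the grinder. Then drop the grinder's lid into the collar, both lugs through the notches, and turn it clockwise half of its quarter turn, to the single pip (45 degrees), never on to the lock click at the double pip. The lid is sprung and would turn back, so finish still gripping it there, fully down in the collar, and leave everything else on the counter where it is.

Things in the scene. Friction and masses are not known exactly. Their poses are not given: they have to be found in the camera images.
- grinder: spice grinder base, fixed: steel housing 170 (x) x 160 (y) x 85 mm high, origin at the centre of its underside, z up; a black round collar 104 mm across stands 20 mm on top, centred. Raised marks on the housing top beside the collar: a short radial bar at +x (start), one pip 45 degrees clockwise from it (seen from above), two pips at 90.
- collar (a point): centre of the collar's top face, 105 mm above the counter; axes as the grinder's. Bore 75 mm wide, 20 mm deep, with two notches through its 6 mm top flange, 17 mm wide, out to 46 mm from the axis, at the grinder's +x and -x. Lugs dropped through run clockwise (from above) under the flange; a stop blocks the other way.
- pin_top (a point): top centre of the round steel pin, 14 mm thick, in a boss 53 mm from the collar's axis on the grinder's -x, -y diagonal. At the start it stands 8 to 10 mm above the collar's top, in the way of the lid's rim. About 8 to 10 N pushes it down and it stays where left; a flat face brought down to the collar's top leaves it level.
- pin (a joint): travel of the pin, m: 0 is fully up, 0.010 level with the collar's top, 0.012 the bottom of its travel.
- ring (a joint): turn of the sprung drive ring under the flange, rad: 0 at rest. The lugs meet it after about 7 degrees of lid turn, then it turns with the lid, pushing back with 0.1 (start) to 0.3 N m (end); about 0.65 when the lid is at 45 degrees. From 60 degrees of lid turn two sprung catches rub; the lock click is at 90.
- lid: grey lid, 0.16 kg, 54 mm high, standing on its plug; origin at the centre of the plug's underside, z up. Plug 71 mm across, 18 deep; two lugs at its foot at the lid's +x and -x, 11 mm wide, reaching 43 mm from the axis; disc 100 mm across from 18 to 26 mm up; on it a bar grip 60 mm long (lid x), 16 wide (lid y), 26 to 54 mm up.
- lid_grip (a point): point on the lid's axis 48 mm above its underside, a good TCP height on the bar (fingertips just clear the disc). A half turn of the lid makes no difference. Dropped home, its disc lies on the collar's top, its origin 18 mm below that, lid x along grinder x; then it has about 3 mm of lift and turns clockwise.
- pounder: upright kitchen pounder (short mallet), 0.35 kg, 110 mm high, standing on its face: steel head 54 mm across and 22 mm thick, turned wooden handle 28 mm across from 26 to 110 mm. Origin at the centre of its flat face, z up along the handle.
- pounder_grip (a point): point on the pounder's handle 85 mm above its face, a good TCP height.
- kettle: turquoise kettle, about 165 mm wide, 175 high; a bystander, origin at the centre of its underside
- bottle: empty clear plastic bottle with white flip cap, 64 mm wide, 190 high; a bystander, origin at the centre of its underside
- bowl: stainless mixing bowl, 200 mm wide, 85 high; a bystander, origin at the centre of its underside
- brush: silicone bottle brush lying down, 235 mm long, 36 high; a bystander, origin at the centre of its underside
- mug: white mug, 80 mm wide, 90 high; a bystander, origin at the centre of its underside
- jar: small spice jar, 44 mm wide, 70 high; a bystander, origin at the centre of its underside
- tin: small steel-lidded jar, 60 mm wide, 75 high; a bystander, origin at the centre of its underside
Not all that is in view belongs to the job. Leave any green, orange or purple look-alike of the pounder alone.

How it is judged:
By the outcome, as a careful person would: the job done as asked, in the order asked, and still so for the second after the job is handed in, while the arm keeps its last pose, push and grip.
It also fails if it takes over 61 s, if anything falls off the work surface, if the arm or the gripper's body presses on something with over 40 N, if the wrist force passes 120 N, or if a joint passes its speed limit or range.

## Working session

There is one attempt and no reset: what is moved stays moved. The work goes in short steps, Python scripts to look and compute and a tool call to move; the robot and the scene stay as the last step left them, time stands still between calls to the robot, and variables do not carry over. Pictures are saved under pics/ and viewed, about 8 in all and at most 12, crops included, and the job is handed in when it is done.

Besides the shell and the picture viewer there is one more tool, called after ">>>" by a JSON object that holds its "fn" and its "kwargs", one argument or row to a line. move_arm: Moves the arm, as the interface text tells. Its arguments: {"type":"object","properties":{"moves":{"type":"array","items":{"type":"object","properties":{"gripper":{"type":"number"},"xyz":{"type":"array","items":{"type":"number"}},"angular":{"type":"array","items":{"type":"number"}}}}}},"required":["moves"]}

```bash
mkdir -p pics
cat > h.py <<'E'
import numpy as np, cv2
from bench import arm
def cap(n):
    im,d=arm.get_image(n); c=arm.get_calibration(n)
    return im,d,np.array(c["camera_matrix"]),np.array(c["R"]),np.array(c["t"]).ravel()
def ray(uv,z,K,R,t):
    C=-R.T@t; r=R.T@np.linalg.inv(K)@np.array([uv[0],uv[1],1.]); return C+r*(z-C[2])/r[2]
def cloud(d,K,R,t):
    v,u=np.indices(d.shape); p=np.stack([(u-K[0,2])*d/K[0,0],(v-K[1,2])*d/K[1,1],d],-1)
    return (p-t)@R
def proj(X,K,R,t):
    p=K@(R@np.array(X,float)+t); return p[:2]/p[2]
E
python3 - <<'E'
from h import *
for n in("top","side"):
    im,d,K,R,t=cap(n); cv2.imwrite(f"pics/{n}0.png",im); np.savez(f"{n}0.npz",im=im,d=d)
    print(n,K.tolist(),-R.T@t,R.tolist(),(d>0).mean())
print(arm.read_state())
E
```

```text
top [[452.9400799153462, 0.0, 312.7220791857886], [0.0, 452.9400799153462, 237.7917715216116], [0.0, 0.0, 1.0]] [ 508.19385816   24.56271881 1069.47018788] [[0.008933003034899675, -0.9997876688731454, -0.018569292554640706], [-0.9973237438681161, -0.007560343301103741, -0.07271994998660049], [0.07256411905110331, 0.019169203905504664, -0.9971795175633955]] 0.9960970052083333
side [[526.0071329709565, 0.0, 316.21500206411804], [0.0, 526.0071329709565, 231.2796324830602], [0.0, 0.0, 1.0]] [ 250.14587188 1315.35044866  828.55045441] [[-0.9659606421692909, -0.2580176600555969, 0.01862591955650476], [-0.13903832889710255, 0.4571127836972504, -0.8784738163872907], [0.218147612586964, -0.8511608485356834, -0.4774273023640591]] 0.9961588541666667
{'clock': 0.1, 'joints': array([-1.02940081e+00,  3.85512122e-01,  6.76126352e-03, -3.96352209e-04,
       -1.19399762e+00, -2.58605511e-01]), 'joint_vel': array([-0.00167157, -0.00111646,  0.00401534, -0.00063462, -0.0001062 ,
        0.00109853]), 'joint_efforts': array([ 1.34058282e-04, -3.93320632e+01,  1.88929510e+01,  4.19793829e+00,
       -2.59421889e-03,  1.22031452e-05]), 'position': array([ 174.27780341, -599.71299294,  249.0165902 ]), 'ee_rot': array([-1.40851896e-01,  9.90030180e-01,  9.70755562e-04, -2.10440213e-04]), 'contact_force': array([-0.4115702 , -0.04705945, -1.20787126]), 'wrist_torque': array([-0.03733622,  0.03054617,  0.00775326]), 'gripper_width': 85.3262134398598}
```

View pics/top0.png

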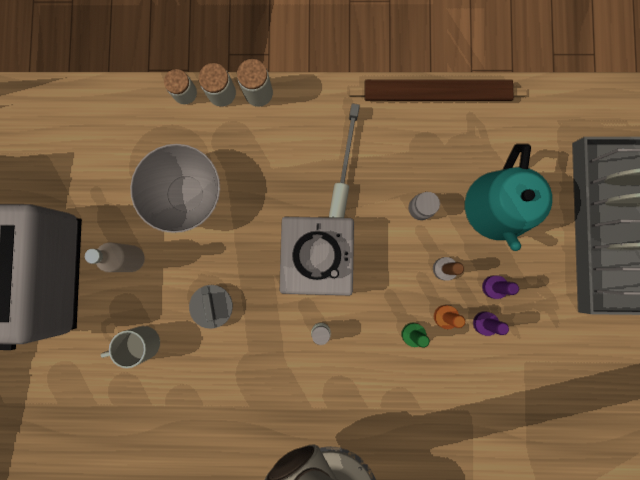

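View pics/side0.png

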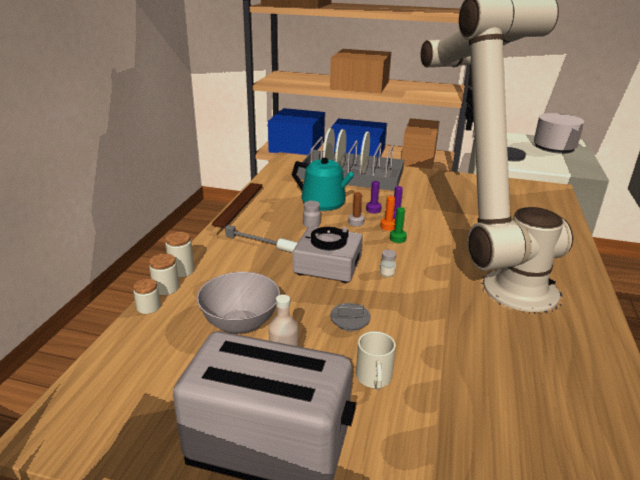

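Run:
```python
from h import *
im=np.load("top0.npz")["im"]
def c(x0,y0,w,h,s): return cv2.resize(im[y0:y0+h,x0:x0+w],(w*s,h*s),interpolation=cv2.INTER_CUBIC)
a=c(272,207,90,96,5); b=c(400,240,60,48,5); l=c(182,280,60,48,5)
cv2.imwrite("pics/crop.png",np.hstack([a,np.vstack([b,l])]))
d=np.load("top0.npz")["d"]; cal=arm.get_calibration("top")
K,R,t=[np.array(cal[k]) for k in("camera_matrix","R","t")]; t=t.ravel()
P=cloud(d,K,R,t)
def box(x0,y0,w,h,zlo,zhi,n):
    Q=P[y0:y0+h,x0:x0+w].reshape(-1,3); Q=Q[(Q[:,2]>zlo)&(Q[:,2]<zhi)]
    (cx,cy),(w_,h_),an=cv2.minAreaRect(Q[:,:2].astype(np.float32))
    print(n,len(Q),"mean",Q.mean(0).round(1),"rect",round(cx,1),round(cy,1),round(w_,1),round(h_,1),round(an,1),"z",np.percentile(Q[:,2],[5,50,95]).round(1))
box(272,207,90,96,78,92,"housing top")
box(285,225,65,60,98,111,"collar top")
box(285,225,65,60,109.5,120,"pin")
box(425,250,45,35,90,125,"pounder top")
box(425,250,45,35,12,30,"pounder head")
box(182,280,60,48,44,60,"lid bar")
box(182,280,60,48,16,34,"lid disc")
box(380,240,160,110,90,125,"all mallet tops")
```

```text
housing top 4683 mean [541.8  35.7  84.4] rect 542.4 35.4 159.5 169.5 89.0 z [81.1 84.5 87.6]
collar top 849 mean [541.7  34.2 104.7] rect 542.0 35.9 102.6 102.5 0.1 z [101.7 104.7 107.4]
pin 32 mean [504.9  -1.4 114.6] rect 504.9 -1.4 10.5 10.6 0.6 z [111.5 114.6 117.4]
pounder top 162 mean [ 516.7 -259.9  106.4] rect 516.7 -261.7 25.5 26.7 0.2 z [ 93.1 107.9 111.6]
pounder head 268 mean [ 516.8 -253.8   22.6] rect 517.2 -258.4 50.7 46.5 1.8 z [17.6 22.6 26.6]
lid bar 213 mean [425.5 277.7  53.2] rect 425.4 278.4 59.6 17.3 12.1 z [47.8 53.5 56.7]
lid disc 1246 mean [425.8 277.7  26.1] rect 425.6 278.3 95.8 99.6 1.3 z [22.9 26.1 29.4]
all mallet tops 855 mean [ 436.3 -290.4  106.9] rect 463.9 -274.3 193.4 228.8 9.2 z [ 94.1 108.4 112.3]
```

View pics/crop.png

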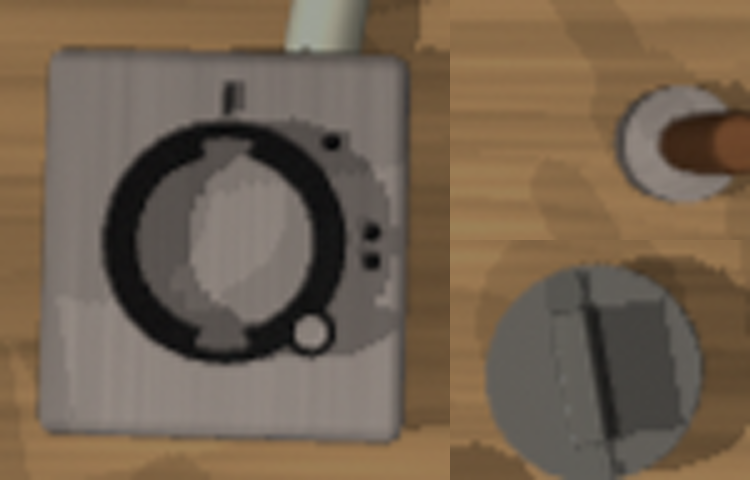

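The steel-headed mallet with the wooden handle at top-view pixel (449,268) is the pounder. The look-alikes are green (416,337), orange (450,318) and purple (498,287) and (490,325), so I leave those alone. The crop confirms grey steel with a brown handle. It also shows the start bar at the top (+x), a single pip at upper right, and the pin at lower right.

Measured:
- **Grinder:** (542, 35.5), yaw about -1°
- **Pin:** (505, -1.4)
- **Pounder:** (517, -261)
- **Lid:** (425.5, 278), yaw about 12°

Sizes and heights agree with those given, so I move above the pounder.

>>> {"fn": "move_arm", "kwargs": {
  "moves": [
    {"gripper":1,"xyz":[-3.0,1.6,0.3],"angular":[0,0,0.02]},
    {"gripper":1,"xyz":[-8.0,4.4,0.9],"angular":[0,0,0.05]},
    {"gripper":1,"xyz":[-13.1,7.1,1.5],"angular":[0,0,0.09]},
    {"gripper":1,"xyz":[-18.2,9.9,2.1],"angular":[0,0,0.12]},
    {"gripper":1,"xyz":[-23.3,12.6,2.7],"angular":[0,0,0.155]},
    {"gripper":1,"xyz":[-28.3,15.4,3.3],"angular":[0,0,0.19]},
    {"gripper":1,"xyz":[-33.4,18.1,3.9],"angular":[0,0,0.22]},
    {"gripper":1,"xyz":[-38.1,20.7,4.5],"angular":[0,0,0.255]},
    {"gripper":1,"xyz":[-41.0,22.3,4.9],"angular":[0,0,0.275]},
    {"gripper":1,"xyz":[-42.3,23.0,5.0],"angular":[0,0,0.2826]}
  ]
}}

```text
clock: 1.35
position: [517.2, -259.7, 199.1]
ee_rot: [-0.001, 1.0, 0.0, -0.001]
contact_force: [0.3, 0.1, -1.4]
gripper_width: 85.5
```

>>> {"fn": "move_arm", "kwargs": {
  "moves": [
    {"gripper":1,"xyz":[0,-0.1,2.0],"angular":[0,0,0]},
    {"gripper":1,"xyz":[0,-0.1,5.5],"angular":[0,0,0]},
    {"gripper":1,"xyz":[0,-0.1,9.0],"angular":[0,0,0]},
    {"gripper":1,"xyz":[0,-0.1,11.0],"angular":[0,0,0]},
    {"gripper":1,"xyz":[0,-0.1,11.4],"angular":[0,0,0]},
    {"gripper":-1,"xyz":[0,-0.1,11.4],"angular":[0,0,0]},
    {"gripper":-1,"xyz":[0,-0.1,11.4],"angular":[0,0,0]},
    {"gripper":-1,"xyz":[0,-0.1,11.4],"angular":[0,0,0]},
    {"gripper":-1,"xyz":[0,-0.1,11.4],"angular":[0,0,0]},
    {"gripper":-1,"xyz":[0,-0.1,11.4],"angular":[0,0,0]}
  ]
}}

```text
clock: 2.6
position: [517.0, -262.6, 87.1]
ee_rot: [-0.0, 1.0, -0.0, 0.001]
contact_force: [0.1, -1.6, 4.5]
gripper_width: 26.5
```

>>> {"fn": "move_arm", "kwargs": {
  "moves": [
    {"gripper":-1,"xyz":[0,0,-1.0],"angular":[0,0,0]},
    {"gripper":-1,"xyz":[0,0,-3.5],"angular":[0,0,0]},
    {"gripper":-1,"xyz":[0,0,-7],"angular":[0,0,0]},
    {"gripper":-1,"xyz":[0,0,-10.5],"angular":[0,0,0]},
    {"gripper":-1,"xyz":[0,0,-13.5],"angular":[0,0,0]},
    {"gripper":-1,"xyz":[0,0,-14.5],"angular":[0,0,0]},
    {"gripper":-1,"xyz":[0,0,-14.5],"angular":[0,0,0]},
    {"gripper":-1,"xyz":[0,0,-14.5],"angular":[0,0,0]}
  ]
}}

```text
clock: 3.6
position: [515.4, -261.8, 229.0]
ee_rot: [0.0, 1.0, 0.001, -0.002]
contact_force: [-0.9, -0.6, -3.7]
gripper_width: 26.5
```

Run:
```python
from h import *
s=arm.read_state(); print(s["position"],s["joints"].round(3),s["contact_force"],s["gripper_width"])
im,d,K,R,t=cap("side"); 
p=proj([517,-262,170],K,R,t).astype(int);print(p)
x,y=p-[60,80]
cv2.imwrite("pics/s1.png",cv2.resize(im[y:y+160,x:x+120],None,fx=3.5,fy=3.5,interpolation=cv2.INTER_CUBIC))
P=cloud(d,K,R,t)[y:y+160,x:x+120].reshape(-1,3)
m=(abs(P[:,0]-517)<45)&(abs(P[:,1]+262)<45)&(P[:,2]>110)&(P[:,2]<175)
print(m.sum(),np.percentile(P[m],[1,50,99],axis=0))
```

```text
[ 515.43923343 -261.76960665  228.9640938 ] [-1.900e-01  3.230e-01 -1.390e-01 -1.000e-03 -1.112e+00 -1.380e+00] [-0.85272529 -0.55022707 -3.73909931] 26.4780481610015
[358 176]
181 [[ 486.98549336 -281.19008988  140.581428  ]
 [ 509.60427364 -246.66372654  159.53191939]
 [ 538.23429734 -232.23671259  173.58493965]]
```

View pics/s1.png

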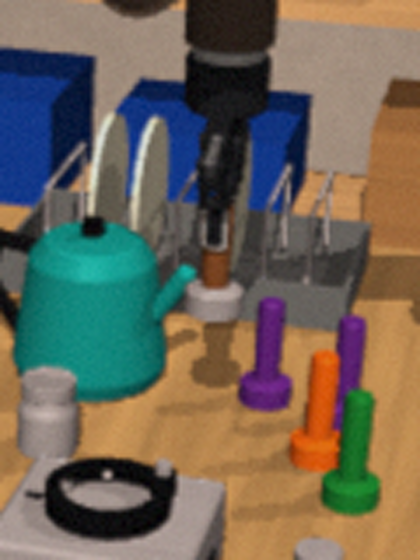

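>>> {"fn": "move_arm", "kwargs": {
  "moves": [
    {"gripper":-1,"xyz":[0,1.0,0],"angular":[0,0,0]},
    {"gripper":-1,"xyz":[0.1,4.0,0],"angular":[0,0,0]},
    {"gripper":-1,"xyz":[0.2,8.5,0],"angular":[0,0,0]},
    {"gripper":-1,"xyz":[0.4,13.2,0],"angular":[0,0,0]},
    {"gripper":-1,"xyz":[0.6,18.0,0],"angular":[0,0,0]},
    {"gripper":-1,"xyz":[0.7,22.5,0],"angular":[0,0,0]},
    {"gripper":-1,"xyz":[0.7,25.2,0],"angular":[0,0,0]},
    {"gripper":-1,"xyz":[0.7,26.3,0.5],"angular":[0,0,0]},
    {"gripper":-1,"xyz":[0.7,26.3,1.5],"angular":[0,0,0]},
    {"gripper":-1,"xyz":[0.7,26.3,1.5],"angular":[0,0,0]}
  ]
}}

```text
clock: 4.9
position: [508.3, -0.1, 214.4]
ee_rot: [0.0, 1.0, -0.0, -0.002]
contact_force: [-1.3, 0.1, -3.6]
gripper_width: 26.5
```

>>> {"fn": "move_arm", "kwargs": {
  "moves": [
    {"gripper":-1,"xyz":[0,0,0.6],"angular":[0,0,0]},
    {"gripper":-1,"xyz":[0,0,1.2],"angular":[0,0,0]},
    {"gripper":-1,"xyz":[0,0,1.6],"angular":[0,0,0]},
    {"gripper":-1,"xyz":[0,0,1.9],"angular":[0,0,0]},
    {"gripper":-1,"xyz":[0,0,2.2],"angular":[0,0,0]},
    {"gripper":-1,"xyz":[0,0,2.4],"angular":[0,0,0]},
    {"gripper":-1,"xyz":[0,0,2.4],"angular":[0,0,0]},
    {"gripper":-1,"xyz":[0,0,2.4],"angular":[0,0,0]}
  ]
}}

```text
clock: 5.9
position: [509.6, 0.5, 192.5]
ee_rot: [-0.0, 1.0, -0.0, 0.0]
contact_force: [-1.9, -1.5, 5.8]
gripper_width: 26.5
```

>>> {"fn": "move_arm", "kwargs": {
  "moves": [
    {"gripper":-1,"xyz":[0,0,0.1],"angular":[0,0,0]},
    {"gripper":-1,"xyz":[0,0,0.2],"angular":[0,0,0]},
    {"gripper":-1,"xyz":[0,0,0.2],"angular":[0,0,0]},
    {"gripper":-1,"xyz":[0,0,0.2],"angular":[0,0,0]}
  ]
}}

```text
clock: 6.4
position: [509.8, 0.5, 192.0]
ee_rot: [-0.0, 1.0, -0.0, 0.001]
contact_force: [-3.8, -1.2, 12.4]
gripper_width: 26.6
```

>>> {"fn": "move_arm", "kwargs": {
  "moves": [
    {"gripper":-1,"xyz":[0,0,0.15],"angular":[0,0,0]},
    {"gripper":-1,"xyz":[0,0,0.3],"angular":[0,0,0]},
    {"gripper":-1,"xyz":[0,0,0.3],"angular":[0,0,0]},
    {"gripper":-1,"xyz":[0,0,0.3],"angular":[0,0,0]}
  ]
}}

```text
clock: 6.9
position: [510.2, 0.4, 191.9]
ee_rot: [-0.001, 1.0, -0.001, 0.002]
contact_force: [-10.1, -0.1, 25.4]
gripper_width: 26.1
```

>>> {"fn": "move_arm", "kwargs": {
  "moves": [
    {"gripper":-1,"xyz":[0,0,-0.5],"angular":[0,0,0]},
    {"gripper":-1,"xyz":[0,0,-2.0],"angular":[0,0,0]},
    {"gripper":-1,"xyz":[0,0,-4.2],"angular":[0,0,0]},
    {"gripper":-1,"xyz":[-0.2,-4.0,-4.5],"angular":[0,0,0]},
    {"gripper":-1,"xyz":[-0.4,-9.0,-4.5],"angular":[0,0,0]},
    {"gripper":-1,"xyz":[-0.6,-14.0,-4.5],"angular":[0,0,0]},
    {"gripper":-1,"xyz":[-0.8,-19.0,-4.5],"angular":[0,0,0]},
    {"gripper":-1,"xyz":[-0.8,-23.5,-4.5],"angular":[0,0,0]},
    {"gripper":-1,"xyz":[-0.8,-26.2,-4.5],"angular":[0,0,0]},
    {"gripper":-1,"xyz":[-0.8,-26.2,-4.5],"angular":[0,0,0]}
  ]
}}

```text
clock: 8.15
position: [517.3, -262.7, 230.7]
ee_rot: [0.002, 1.0, 0.0, -0.001]
contact_force: [0.5, -0.7, -3.2]
gripper_width: 26.7
```

Run:
```python
from h import *
s=arm.read_state(); print(s["position"],s["contact_force"],s["ee_rot"].round(4))
im,d,K,R,t=cap("top"); a=cv2.resize(im[207:303,272:362],None,fx=5,fy=5,interpolation=cv2.INTER_CUBIC)
P=cloud(d,K,R,t); Q=P[225:290,285:350].reshape(-1,3)
for n,c in(("pin",(504.9,-1.4)),("boss opposite collar",(570,5))):
    q=Q[(np.hypot(Q[:,0]-c[0],Q[:,1]-c[1])<5)]; print(n,len(q),np.percentile(q[:,2],[10,50,90]))
q=Q[Q[:,2]>98]; rr=np.hypot(q[:,0]-542,q[:,1]-35.7); q=q[(rr>40)&(rr<50)]; print("collar",np.median(q[:,2]))
b,db,K,R,t=cap("side"); p=proj([517,-262,170],K,R,t).astype(int); x,y=p-[30,60]
b2=cv2.resize(b[y:y+160,x-40:x+60],None,fx=3,fy=3,interpolation=cv2.INTER_CUBIC)
cv2.imwrite("pics/c2.png",np.hstack([a,b2[:480,:300]]))
```

```text
[ 517.28212537 -262.71550057  230.65534766] [ 0.49886494 -0.7146834  -3.21577412] [ 1.6e-03  1.0e+00  5.0e-04 -7.0e-04]
pin 16 [102.21408976 104.93524622 106.00290087]
boss opposite collar 17 [ 85.5936038  104.40261731 106.21286858]
collar 104.70885469231553
```

View pics/c2.png

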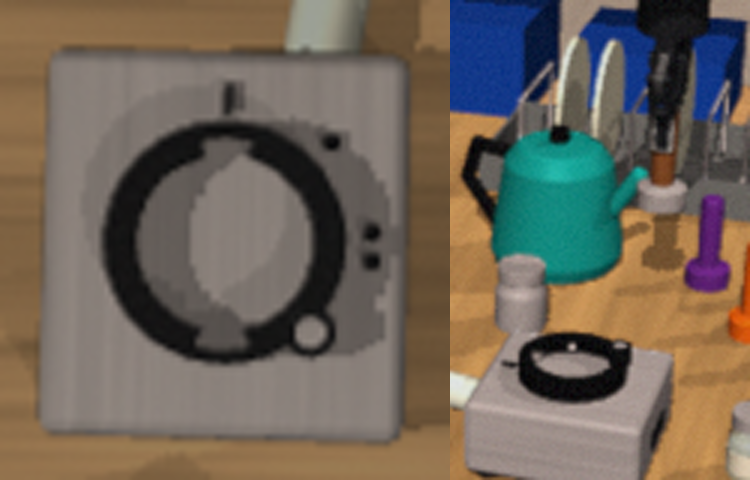

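The pin top now reads 104.9 mm against 104.7 mm for the collar, so it is level. The picture shows the pin flush at crop (313,333) and the pounder hanging upright. Next I set it down.

>>> {"fn": "move_arm", "kwargs": {
  "moves": [
    {"gripper":-1,"xyz":[0,0,3],"angular":[0,0,0]},
    {"gripper":-1,"xyz":[0,0,8],"angular":[0,0,0]},
    {"gripper":-1,"xyz":[0,0,12],"angular":[0,0,0]},
    {"gripper":-1,"xyz":[0,0,13.6],"angular":[0,0,0]},
    {"gripper":-1,"xyz":[0,0,14.1],"angular":[0,0,0]},
    {"gripper":-1,"xyz":[0,0,14.4],"angular":[0,0,0]},
    {"gripper":-1,"xyz":[0,0,14.5],"angular":[0,0,0]},
    {"gripper":-1,"xyz":[0,0,14.5],"angular":[0,0,0]}
  ]
}}

```text
clock: 9.25
position: [517.9, -261.4, 88.0]
ee_rot: [-0.0, 1.0, -0.0, 0.001]
contact_force: [0.5, -1.4, -3.9]
gripper_width: 26.1
```

>>> {"fn": "move_arm", "kwargs": {
  "moves": [
    {"gripper":-1,"xyz":[0,0,0.1],"angular":[0,0,0]},
    {"gripper":-1,"xyz":[0,0,0.2],"angular":[0,0,0]},
    {"gripper":-1,"xyz":[0,0,0.2],"angular":[0,0,0]},
    {"gripper":-1,"xyz":[0,0,0.2],"angular":[0,0,0]}
  ]
}}

```text
clock: 9.75
position: [518.1, -261.6, 87.0]
ee_rot: [-0.0, 1.0, -0.001, 0.001]
contact_force: [-2.1, 1.3, 6.2]
gripper_width: 26.5
```

>>> {"fn": "move_arm", "kwargs": {
  "moves": [
    {"gripper":0.4,"xyz":[0,0,0],"angular":[0,0,0]},
    {"gripper":0.4,"xyz":[0,0,0],"angular":[0,0,0]},
    {"gripper":0.4,"xyz":[0,0,0],"angular":[0,0,0]},
    {"gripper":0.4,"xyz":[0,0,-0.5],"angular":[0,0,0]},
    {"gripper":0.4,"xyz":[0,0,-2.5],"angular":[0,0,0]},
    {"gripper":0.4,"xyz":[0,0,-6],"angular":[0,0,0]},
    {"gripper":0.4,"xyz":[0,0,-10],"angular":[0,0,0]},
    {"gripper":0.4,"xyz":[0,0,-13.5],"angular":[0,0,0]},
    {"gripper":0.4,"xyz":[0,0,-14.5],"angular":[0,0,0]},
    {"gripper":0.4,"xyz":[0,0,-14.5],"angular":[0,0,0]}
  ]
}}

```text
clock: 11.0
position: [517.4, -261.1, 230.2]
ee_rot: [-0.0, 1.0, 0.0, 0.0]
contact_force: [-0.4, 0.1, 0.3]
gripper_width: 60.0
```

>>> {"fn": "move_arm", "kwargs": {
  "moves": [
    {"gripper":0.4,"xyz":[0.2,1.5,0],"angular":[0,0,0]},
    {"gripper":0.4,"xyz":[0.9,5.5,0],"angular":[0,0,-0.02]},
    {"gripper":0.4,"xyz":[1.9,11.2,0],"angular":[0,0,-0.05]},
    {"gripper":0.4,"xyz":[2.9,17.0,0],"angular":[0,0,-0.07]},
    {"gripper":0.4,"xyz":[3.9,23.0,0],"angular":[0,0,-0.09]},
    {"gripper":0.4,"xyz":[4.9,29.0,0],"angular":[0,0,-0.11]},
    {"gripper":0.4,"xyz":[5.9,35.0,0],"angular":[0,0,-0.13]},
    {"gripper":0.4,"xyz":[7.0,41.0,0],"angular":[0,0,-0.16]},
    {"gripper":0.4,"xyz":[8.0,47.0,0],"angular":[0,0,-0.19]},
    {"gripper":0.4,"xyz":[8.9,52.0,0],"angular":[0,0,-0.21]}
  ]
}}

```text
clock: 12.25
position: [426.4, 260.8, 228.7]
ee_rot: [-0.106, 0.994, -0.001, -0.001]
contact_force: [-0.2, -0.3, 1.7]
gripper_width: 59.9
```

Run:
```python
from h import *
s=arm.read_state(); print(s["position"],s["ee_rot"].round(4),s["joints"].round(3))
im,d,K,R,t=cap("top"); P=cloud(d,K,R,t)
Q=P[240:300,425:475].reshape(-1,3)
for a,b in((100,125),(12,30)):
    q=Q[(Q[:,2]>a)&(Q[:,2]<b)&(np.hypot(Q[:,0]-517,Q[:,1]+261)<40)]; print("pounder",len(q),q.mean(0).round(1))
```

```text
[426.3911606  260.76098788 228.69968653] [-1.061e-01  9.944e-01 -8.000e-04 -1.000e-03] [ 0.874  0.191 -0.324 -0.    -1.059 -2.232]
pounder 138 [ 518.2 -259.3  108.1]
pounder 274 [ 517.2 -253.1   22.7]
```

>>> {"fn": "move_arm", "kwargs": {
  "moves": [
    {"gripper":0.4,"xyz":[-0.1,0.8,0],"angular":[0,0,0]},
    {"gripper":0.4,"xyz":[-0.3,1.7,1],"angular":[0,0,0]},
    {"gripper":0.4,"xyz":[-0.3,1.7,4],"angular":[0,0,0]},
    {"gripper":0.4,"xyz":[-0.3,1.7,8],"angular":[0,0,0]},
    {"gripper":0.4,"xyz":[-0.3,1.7,11],"angular":[0,0,0]},
    {"gripper":0.4,"xyz":[-0.3,1.7,12.5],"angular":[0,0,0]},
    {"gripper":0.4,"xyz":[-0.3,1.7,12.8],"angular":[0,0,0]},
    {"gripper":0.4,"xyz":[-0.3,1.7,12.8],"angular":[0,0,0]}
  ]
}}

```text
clock: 13.3
position: [428.2, 276.2, 102.7]
ee_rot: [-0.105, 0.994, 0.0, 0.001]
contact_force: [-0.1, 0.9, 0.1]
gripper_width: 59.7
```

>>> {"fn": "move_arm", "kwargs": {
  "moves": [
    {"gripper":0.4,"xyz":[0.2,0.2,1.5],"angular":[0,0,0]},
    {"gripper":0.4,"xyz":[0.2,0.2,3.5],"angular":[0,0,0]},
    {"gripper":0.4,"xyz":[0.2,0.2,5.0],"angular":[0,0,0]},
    {"gripper":0.4,"xyz":[0.2,0.2,5.3],"angular":[0,0,0]},
    {"gripper":0.4,"xyz":[0.2,0.2,5.3],"angular":[0,0,0]},
    {"gripper":-1,"xyz":[0.2,0.2,5.3],"angular":[0,0,0]},
    {"gripper":-1,"xyz":[0.2,0.2,5.3],"angular":[0,0,0]},
    {"gripper":-1,"xyz":[0.2,0.2,5.3],"angular":[0,0,0]},
    {"gripper":-1,"xyz":[0.2,0.2,5.3],"angular":[0,0,0]},
    {"gripper":-1,"xyz":[0.2,0.2,5.3],"angular":[0,0,0]}
  ]
}}

```text
clock: 14.55
position: [425.6, 277.9, 49.6]
ee_rot: [-0.105, 0.994, 0.0, 0.0]
contact_force: [-1.4, 0.2, 5.9]
gripper_width: 15.0
```

>>> {"fn": "move_arm", "kwargs": {
  "moves": [
    {"gripper":-1,"xyz":[0,0,-1],"angular":[0,0,0]},
    {"gripper":-1,"xyz":[0,0,-4],"angular":[0,0,0]},
    {"gripper":-1,"xyz":[0,0,-8],"angular":[0,0,0]},
    {"gripper":-1,"xyz":[0,0,-12],"angular":[0,0,0]},
    {"gripper":-1,"xyz":[0,0,-14.5],"angular":[0,0,0]},
    {"gripper":-1,"xyz":[0,0,-15],"angular":[0,0,0]},
    {"gripper":-1,"xyz":[0,0,-15],"angular":[0,0,0]},
    {"gripper":-1,"xyz":[0,0,-15],"angular":[0,0,0]}
  ]
}}

```text
clock: 15.55
position: [424.7, 276.9, 197.5]
ee_rot: [-0.105, 0.994, -0.001, -0.001]
contact_force: [-0.5, 0.5, -1.0]
gripper_width: 15.1
```

```bash
cat > m.py <<'E'
from h import *
s=arm.read_state(); p=s["position"]; q=s["ee_rot"]
phi=np.degrees(np.arctan2(2*q[0]*q[1],q[0]**2-q[1]**2)); print(p.round(1),q.round(4),"phi",round(phi,2),s["contact_force"].round(1))
im,d,K,R,t=cap("top"); P=cloud(d,K,R,t); zt=p[2]-49.6+26
m=(abs(P[...,2]-zt)<7)&(np.hypot(P[...,0]-p[0],P[...,1]-p[1])<62)
c,_=cv2.findContours(m.astype(np.uint8),cv2.RETR_EXTERNAL,cv2.CHAIN_APPROX_NONE)
e=np.vstack(c)[:,0]; h=cv2.convexHull(e)[:,0].astype(float)
W=np.array([ray(u,zt,K,R,t)[:2] for u in e])
from scipy.optimize import least_squares
r0=48.8
f=least_squares(lambda x:np.hypot(W[:,0]-x[0],W[:,1]-x[1])-r0,p[:2],loss="soft_l1",f_scale=1.0)
res=np.hypot(W[:,0]-f.x[0],W[:,1]-f.x[1])-r0
k=abs(res)<3
print("disc centre",f.x.round(1),"inliers",k.sum(),len(k),"offset from TCP",(f.x-p[:2]).round(1))
E
python3 m.py
```

```text
[424.7 276.9 197.5] [-0.1048  0.9945 -0.001  -0.0013] phi -167.97 [-0.5  0.5 -1. ]
disc centre [424.5 278.4] inliers 101 202 offset from TCP [-0.3  1.6]
```

>>> {"fn": "move_arm", "kwargs": {
  "moves": [
    {"gripper":-1,"xyz":[-0.3,-1.3,0],"angular":[0,0,0.01]},
    {"gripper":-1,"xyz":[-1.1,-4.7,0],"angular":[0,0,0.04]},
    {"gripper":-1,"xyz":[-2.2,-9.2,0],"angular":[0,0,0.08]},
    {"gripper":-1,"xyz":[-3.4,-14.0,0],"angular":[0,0,0.12]},
    {"gripper":-1,"xyz":[-4.6,-18.8,0],"angular":[0,0,0.16]},
    {"gripper":-1,"xyz":[-5.7,-23.0,0],"angular":[0,0,0.2]},
    {"gripper":-1,"xyz":[-6.2,-25.4,0.5],"angular":[0,0,0.22]},
    {"gripper":-1,"xyz":[-6.4,-26.2,1.2],"angular":[0,0,0.227]},
    {"gripper":-1,"xyz":[-6.4,-26.2,1.2],"angular":[0,0,0.227]},
    {"gripper":-1,"xyz":[-6.4,-26.2,1.2],"angular":[0,0,0.227]}
  ]
}}

```text
clock: 16.85
position: [542.4, 35.2, 187.0]
ee_rot: [0.008, 1.0, -0.0, -0.0]
contact_force: [-0.1, 0.6, -0.2]
gripper_width: 15.1
```

```bash
cat >> m.py <<'E'
b,_,K,R,t=cap("side"); x,y=proj([542,35,120],K,R,t).astype(int)-[50,50]
a=im[207:307,272:372]; b=b[y:y+100,x:x+100]
import sys
cv2.imwrite(sys.argv[1],cv2.resize(np.hstack([a,b]),None,fx=4,fy=4,interpolation=cv2.INTER_CUBIC))
E
python3 m.py pics/hover.png
```

```text
[542.4  35.2 187. ] [ 7.9e-03  1.0e+00 -0.0e+00 -1.0e-04] phi 179.1 [-0.1  0.6 -0.2]
disc centre [542.   35.3] inliers 9 9 offset from TCP [-0.4  0.1]
```

View pics/hover.png

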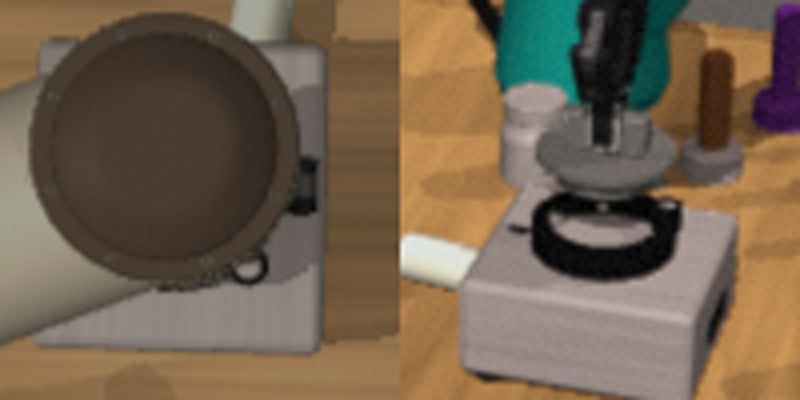

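>>> {"fn": "move_arm", "kwargs": {
  "moves": [
    {"gripper":-1,"xyz":[0,0,1],"angular":[0,0,0]},
    {"gripper":-1,"xyz":[0,0,2],"angular":[0,0,0]},
    {"gripper":-1,"xyz":[0,0,2.7],"angular":[0,0,0]},
    {"gripper":-1,"xyz":[0,0,3.1],"angular":[0,0,0]},
    {"gripper":-1,"xyz":[0,0,3.4],"angular":[0,0,0]},
    {"gripper":-1,"xyz":[0,0,3.7],"angular":[0,0,0]},
    {"gripper":-1,"xyz":[0,0,3.7],"angular":[0,0,0]}
  ]
}}

```text
clock: 17.82
position: [542.6, 34.6, 149.9]
ee_rot: [0.008, 1.0, -0.0, -0.0]
contact_force: [-0.1, -0.7, -0.9]
gripper_width: 14.7
```

>>> {"fn": "move_arm", "kwargs": {
  "moves": [
    {"gripper":-1,"xyz":[0,0,0.3],"angular":[0,0,0]},
    {"gripper":-1,"xyz":[0,0,0.6],"angular":[0,0,0]},
    {"gripper":-1,"xyz":[0,0,0.9],"angular":[0,0,0]},
    {"gripper":-1,"xyz":[0,0,1.1],"angular":[0,0,0]},
    {"gripper":-1,"xyz":[0,0,1.3],"angular":[0,0,0]},
    {"gripper":-1,"xyz":[0,0,1.3],"angular":[0,0,0]}
  ]
}}

```text
clock: 18.58
position: [542.6, 34.7, 136.9]
ee_rot: [0.008, 1.0, -0.0, -0.0]
contact_force: [-0.4, -0.3, -0.9]
gripper_width: 14.9
```

>>> {"fn": "move_arm", "kwargs": {
  "moves": [
    {"gripper":-1,"xyz":[0,0,0.1],"angular":[0,0,0]},
    {"gripper":-1,"xyz":[0,0,0.2],"angular":[0,0,0]},
    {"gripper":-1,"xyz":[0,0,0.2],"angular":[0,0,0]},
    {"gripper":-1,"xyz":[0,0,0.2],"angular":[0,0,0]}
  ]
}}

```text
clock: 19.08
position: [542.7, 34.7, 136.6]
ee_rot: [0.008, 1.0, -0.0, 0.0]
contact_force: [-3.1, 0.7, 6.7]
gripper_width: 14.4
```

>>> {"fn": "move_arm", "kwargs": {
  "moves": [
    {"gripper":-1,"xyz":[0,0,0],"angular":[0,0,0.05]},
    {"gripper":-1,"xyz":[0,0,0],"angular":[0,0,0.12]},
    {"gripper":-1,"xyz":[0,0,0],"angular":[0,0,0.2]},
    {"gripper":-1,"xyz":[0,0,0],"angular":[0,0,0.28]},
    {"gripper":-1,"xyz":[0,0,0],"angular":[0,0,0.36]},
    {"gripper":-1,"xyz":[0,0,0],"angular":[0,0,0.44]},
    {"gripper":-1,"xyz":[0,0,0],"angular":[0,0,0.5]},
    {"gripper":-1,"xyz":[0,0,0],"angular":[0,0,0.5]}
  ]
}}

```text
clock: 20.08
position: [543.7, 34.5, 136.6]
ee_rot: [0.255, 0.967, 0.0, 0.001]
contact_force: [-0.2, -1.1, 6.0]
gripper_width: 14.9
```

```bash
cat > st.py <<'E'
from h import *
s=arm.read_state(); q=s["ee_rot"]
print(s["clock"],s["position"].round(1),"phi",np.degrees(np.arctan2(2*q[0]*q[1],q[0]**2-q[1]**2)).round(2),s["contact_force"].round(1),s["wrist_torque"].round(3),s["joints"].round(3),s["gripper_width"])
E
python3 st.py
```

```text
20.075 [543.7  34.5 136.6] phi 150.47 [-0.2 -1.1  6. ] [-0.473  0.173  0.052] [ 3.620e-01  3.600e-01 -3.470e-01  2.000e-03 -8.610e-01 -2.449e+00] 14.888993122776746
```

>>> {"fn": "move_arm", "kwargs": {
  "moves": [
    {"gripper":-1,"xyz":[0,0,0],"angular":[0,0,0.07]},
    {"gripper":-1,"xyz":[0,0,0],"angular":[0,0,0.14]},
    {"gripper":-1,"xyz":[0,0,0],"angular":[0,0,0.21]},
    {"gripper":-1,"xyz":[0,0,0],"angular":[0,0,0.26]},
    {"gripper":-1,"xyz":[0,0,0],"angular":[0,0,0.285]},
    {"gripper":-1,"xyz":[0,0,0],"angular":[0,0,0.285]},
    {"gripper":-1,"xyz":[0,0,0],"angular":[0,0,0.285]}
  ]
}}

```text
clock: 20.95
position: [543.7, 34.4, 136.6]
ee_rot: [0.389, 0.921, 0.0, 0.001]
contact_force: [0.1, -1.3, 6.4]
gripper_width: 15.0
```

```bash
python3 st.py
python3 - <<'E'
from h import *
b,d,K,R,t=cap("side"); x,y=proj([542,35,130],K,R,t).astype(int)-[45,45]
cv2.imwrite("pics/final.png",cv2.resize(b[y:y+90,x:x+110],None,fx=6,fy=6,interpolation=cv2.INTER_CUBIC))
P=cloud(d,K,R,t).reshape(-1,3); r=np.hypot(P[:,0]-542,P[:,1]-35.5)
m=(r<30)&(P[:,2]>137)&(P[:,2]<145)
q=P[(r<52)&(P[:,2]>100)&(P[:,2]<117.5)&(r>20)]; print("disc top z",np.median(q[q[:,2]>106,2]),len(q))
q=P[(r<34)&(P[:,2]>120)&(P[:,2]<143)]
print("bar",len(q),cv2.minAreaRect(q[:,:2].astype(np.float32)))
E
```

```text
20.95 [543.7  34.4 136.6] phi 134.2 [ 0.1 -1.3  6.4] [-0.503  0.281  0.192] [ 3.620e-01  3.600e-01 -3.470e-01  2.000e-03 -8.620e-01 -2.733e+00] 14.955246530026281
disc top z 111.87528453195425 441
bar 138 ((538.8793334960938, 44.95533752441406), (39.92771911621094, 42.42334747314453), 13.69259262084961)
```

View pics/final.png

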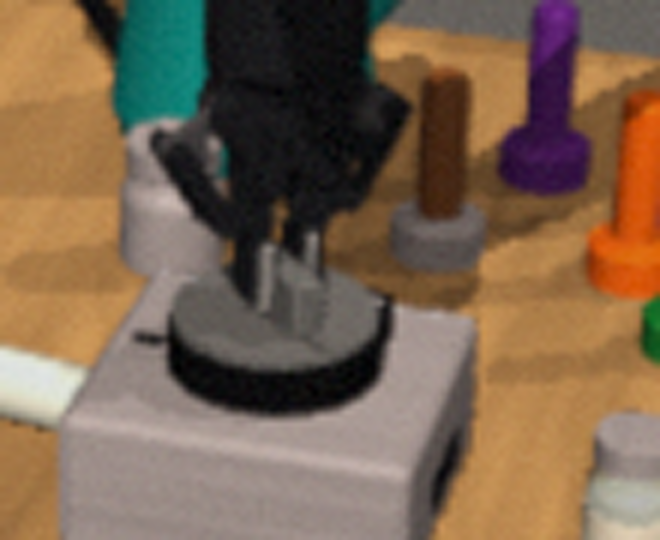

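Run:
```python
from h import *
c=arm.get_calibration("side");K,R,t=[np.array(c[k]) for k in("camera_matrix","R","t")];t=t.ravel()
o=proj([542,35,130],K,R,t).astype(int)-[45,45]
for a in (126,134,142):
    u=np.array([np.cos(np.radians(a)),np.sin(np.radians(a))]);n=np.array([-u[1],u[0]])
    for s in(8,-8):
        for z in(141,113): print(a,s,z,((proj([*(np.array([542.3,35.2])+30*u+s*n),z],K,R,t)-o+.5)*6).round(0))
```

```text
126 8 141 [318. 284.]
126 8 113 [316. 337.]
126 -8 141 [286. 289.]
126 -8 113 [284. 343.]
134 8 141 [325. 281.]
134 8 113 [323. 334.]
134 -8 141 [295. 289.]
134 -8 113 [293. 342.]
142 8 141 [331. 278.]
142 8 113 [329. 331.]
142 -8 141 [304. 288.]
142 -8 113 [302. 341.]
```

```bash
python3 -c "
from h import *
print(arm.job_done())"; python3 st.py
```

```text
the job is handed in; nothing more can be done
None
the job is handed in; nothing more can be done
```

The job is done and handed in at about 21 s of robot time, well inside the 61 s limit, with the arm still gripping the lid at the single pip.

- **Pin:** I knocked it down with the pounder. The pin top then read 104.9 mm and the collar 104.7 mm, so they are level.
- **Pounder:** It stands back at its original spot, about (517, -261), upright and clear of the grinder in both views.
- **Lid seating:** It dropped into the collar without touching on the way down and seated at TCP height 136.6 mm. It is still there with about 6 N pressing down.
- **Lid turn:** It went about 45° clockwise (tool direction 179.1° to 134.2°, with 134° aimed for from the grinder's yaw of about -1°). The wrist torque of 0.19 N m fits the ring's spring at that angle.

**Weaker checks:**
- In the last side view the bar's corners match 45° only to within about 6°.
- The side-view depth put the disc's top at 111.9 mm where 113 mm was expected, which is within that measurement's noise.
- I did not re-measure the bystanders at the end. Nothing was touched on the way, and those visible in the last view looked undisturbed.

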